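Unlock the eccentric cam and close up the spice rack

TASK

The sliding pusher of the spice jar rack is locked by an eccentric cam. Push the cam's lever round with a fingertip until it comes to rest against its stop pin, so that the cam's low side faces the slide, and only then push the slide by its rear pad fully forward to its end, so that it closes up the row of jars with all of them still upright in the channel. Let the slide do the work: do not touch the jars with the robot or lift them, and leave the other things where they stand.

Things in the scene. Friction and masses are not known exactly. Their poses are not given: they have to be found in the camera images.
- rack: Fixed spice jar rack on the hob: wooden board 290 x 180 mm, top 20 mm above the hob glass (glass at z = 4.5 mm). Origin: centre of its underside, on the glass; x = forward, the way the slide travels (roughly away from the robot), y = left. Jar channel 46 mm wide, walls 30 mm high, x = -28 to 141 mm at y = 45 mm, end stop 56 mm high; right of it the cam pivots at x = -55, y = -30 mm.
- cam_axis (a point): On the upright pivot axis of the cam, 69 mm above the hob glass (the post's mid height). The cam is a level aluminium disc, 44 mm in diameter, 10 mm off its pivot, 23 to 37 mm above the hob glass, with a lever on top that turns counter-clockwise from above: from pointing back at the robot, round the right side (away from the jars), to pointing forward against a small stop pin.
- lever_post (a point): On the axis of the upright round post at the lever's free end, 60 mm from the cam axis, 69 mm above the hob glass; push it sideways round the axis, about 2 N. Post 13 mm in diameter (black cap 16 mm), 37 to 89 mm above the hob glass. The lever is a flat bar 12 mm wide, 37 to 44 mm above the hob glass.
- cam (a joint): Cam angle in rad, growing counter-clockwise from above. 0: the high lobe faces the slide, the lever points along the rack's -x; 3.14 (stop pin): the low side faces the slide, the lever points along the rack's +x. Starts at 0.25 to 0.85, stays where it is left. Below about 2.2 the disc blocks the slide's lug.
- push_pad (a point): Centre of the rear face (towards the robot) of the slide's push pad, 64 mm above the hob glass; push it along the rack's +x. Pad: upright steel plate 40 mm wide, 12 mm thick, 24 to 88 mm above the hob glass. From just in front of it a low lug (24 to 36 mm up) sticks out right, to the cam; 70 mm ahead of the rear face a plate 58 mm high pushes the jars.
- pusher (a joint): Travel of the slide in m along the rack's +x: 0 back, 0.060 fully forward (mechanical end). Starts at 0 to 0.005; the locked cam stops it at 0.007 to 0.014. Friction about 2 N plus 2 N for the jars; it stays where it is left. Fully forward, the three jars fill the room before the end stop with 3 to 5 mm to spare.
- jar_ore: Spice jar, 41 mm diameter and 103 mm tall, 0.12 kg, standing loose in the channel of the rack; origin at the centre of its underside, z up.
- jar_pep: Spice jar, 41 mm diameter and 97 mm tall, 0.12 kg, standing loose in the channel of the rack; origin at the centre of its underside, z up.
- jar_cum: Spice jar, 41 mm diameter and 109 mm tall, 0.12 kg, standing loose in the channel of the rack; origin at the centre of its underside, z up.
- honey_jar: Bystander: amber jar with a cork lid, 55 mm diameter, 81 mm tall, on the worktop left of the rack; origin at the centre of its underside.
- milk_jug: Bystander: steel milk jug with a handle, 77 x 112 x 84 mm, on the worktop left of the rack; origin at the centre of its underside.
- beaker: Bystander: teal beaker, 67 mm diameter, 98 mm tall, on the worktop left of the rack; origin at the centre of its underside.
Things that resemble listed ones, but are neither listed nor needed, are in the scene too. Leave any blue look-alike of the jar_ore alone.

How it is judged:
By the outcome, as a careful person would: the job done as asked, in the order asked, and still so for the second after the job is handed in, with the robot touching nothing.
It also fails if it takes over 51 s, if anything falls off the work surface, if the arm or the gripper's body presses on something with over 40 N, if the wrist force passes 120 N, or if a joint passes its speed limit or range.

ROBOT

A 6-joint arm with a two-finger parallel gripper is mounted at the origin on a cart in front of the work surface, level with it; the furniture and walls round the work are solid. World frame = base frame: x ahead of the robot, y to its left, z up, the work surface at z = 0. Lengths are in mm, angles in rad, forces in N, time in s.
With the tool pointing down it reaches from about 275 to 1000 mm from the base axis. Payload 8.4 kg.
Tool frame: the origin (TCP) lies midway between the tips of the shut fingers; the grasp point (between the pads) lies 19 mm behind it; y points along the fingers, z is the direction in which the jaws open and shut, and the axes are right-handed (so a half turn about y gives the same grasp; the last joint's range is limited). The gripper opens to 85 mm and grips with 20 to 120 N. Pads are 22 mm wide; open, the fingers measure 114 mm over their backs; the gripper's body (76 mm by 85 mm) begins 54 mm behind the grasp point. The pads swing forward as they close: fully open they stand 13 mm farther back than shut.
Start: joints at [-1.118, 0.353, 1.633, -0, 1.155, -0.002], TCP at [274.551, -561.471, 231.281] pointing down, gripper open.
Joint ranges: [-2.63, 2.63], [-0.92, 2.1], [0.06, 2.66], [-1.3, 4.44], [0, 2.69], [-3.02, 3.02]. Speed limits (rad/s): [2.22, 2.22, 2.79, 3.14, 3.14, 3.14].

INTERFACE

Orientations are given as [roll, pitch, yaw] about the fixed x, y, z axes, in that order (R = Rz(yaw) Ry(pitch) Rx(roll)).
In Python, from rig import r gives the robot as it stands. The module is installed in compiled form; this text tells all that it offers.
- The arm moves only by the tool apply_moves, never from a script. Its argument "plan" is text: rows parted by semicolons, each of 7 numbers parted by spaces: the shift along the tool's x, y, z in cm, then the turn, a rotation vector about the tool's x, y, z in degrees, then the closure, from 0 (fully open) to 1 (shut). A call has 1 to 20 rows; each row shifts and turns the pose as measured when the row begins, along the tool's axes as they then stand; what a row does not reach is not made up. A row lasts 1/10 s, in which the tool goes at most 50 mm and 8.59 degrees, less where a joint would pass 70% of its speed; a pose out of reach is approached as far as the arm can. A call is refused whole if a number of a shift passes 5 or a number of a turn 8.59, either way. A call with a gripper value outside its range is refused whole. The fingers move at their own pace and stop on an object; "squeeze" is the grip in N (left out, the last holds). Time passes only in rows, so rows that do not move let the fingers close. It gives the time, the measured TCP pose, the force and the opening at its end, in the units of the state.
- r.sense(): the state, without advancing time (a new reading comes with each control period).
- r.grab_frame(name): name is "side" or "top" or "wrist"; returns the picture (480x640x3 uint8, blue, green, red); there is no depth.
- r.get_calibration(name): a dict with "vertical_fov" (degrees; the focal length in pixels is half the picture's height over the tangent of half this angle, whatever the lens; pixels are square), "cx", "cy" (the principal point, pixels), "R" (3x3) and "t" (3): a world point X has camera coordinates R X + t; the wrist camera has in their place "hand_eye" (4x4, takes a point from camera to tool coordinates, whose origin is the TCP and whose axes are the tool frame's). Camera axes: x right, y down, z forward; pixel columns grow to the right and rows downward; lengths in mm; the calibration is good to about 2 mm. A picture is of the moment at which its call begins: read the wrist's pose just before it. get_calibration takes no time and is no camera call.
- r.sign_off(): hands the job in, once; it reports no verdict.
The state is a dict: "clock": time; "qpos": joint angles; "qvel": joint speeds; "joint_efforts": joint torques, N m; "eef_pos": TCP position; "tcp_rot": TCP orientation; "contact_force": force on the tool from outside, world axes, zero at the start; "wrist_torque": the same for the moment, N m; "opening": opening from 0.0 (shut) to 1.0 (fully open).
Only numpy, scipy, OpenCV 4.12 (cv2) and the standard library are available. Lean on these libraries where they do the work, as an engineer would, in place of code of your own. Each camera call takes 0.05 s, during which the arm holds its last target. There are 200 camera calls.

## Working session

There is one attempt and no reset: what is moved stays moved. The work goes in short steps, Python scripts to look and compute and a tool call to move; the robot and the scene stay as the last step left them, time stands still between calls to the robot, and variables do not carry over. Pictures are saved under pics/ and viewed, about 8 in all and at most 12, crops included, and the job is handed in when it is done.

Besides the shell and the picture viewer there is one more tool, called after "Emit:" as a command line: name --argument value ..., lists and objects as JSON in quotes. apply_moves: Moves the arm, as the interface text tells. Its arguments: {"type":"object","properties":{"plan":{"type":"string"},"squeeze":{"type":"number"}},"required":["plan"]}

```bash
mkdir -p pics
python3 - <<'E'
from rig import r
import cv2,numpy as np
for n in("top","side"):
    f=r.grab_frame(n);cv2.imwrite(f"pics/{n}0.png",f);c=r.get_calibration(n);print(n,c)
s=r.sense();print(s);print(r.get_calibration("wrist"))
E
```

```text
top {'vertical_fov': 44.102128746168674, 'cx': 324.4957628788325, 'cy': 240.62852882782374, 'R': array([[ 0.00801632, -0.99994345, -0.00698874],
       [-0.98738188, -0.00680986, -0.1582108 ],
       [ 0.15815426,  0.00816882, -0.98738063]]), 't': array([-109.50739718,  567.44067687, 1143.92583563])}
side {'vertical_fov': 44.20946580117514, 'cx': 307.39976635689726, 'cy': 247.17907057347125, 'R': array([[ 0.99885615,  0.04662101,  0.01062385],
       [ 0.03246662, -0.49814614, -0.86648505],
       [-0.03510417,  0.86583885, -0.49908996]]), 't': array([-535.16760748,    1.56187097, 1078.45003685])}
{'clock': 0.1, 'qpos': array([-1.11837939e+00,  3.53602063e-01,  1.63405725e+00, -1.31481638e-05,
        1.15522031e+00, -2.42742947e-03]), 'qvel': array([ 0.00013431, -0.00236481, -0.00230078,  0.00034619, -0.00019827,
        0.00016751]), 'joint_efforts': array([-8.95110315e-04, -6.06359768e+01, -3.42820680e+01,  7.07282493e-05,
        4.02848455e-03,  1.69196369e-05]), 'eef_pos': array([ 274.3675804 , -561.07453937,  230.62336698]), 'tcp_rot': array([-1.57208332e+00, -8.89814572e-06, -2.68674296e+00]), 'contact_force': array([-0.53220637,  0.21147231,  0.5158636 ]), 'wrist_torque': array([ 0.0296162, -0.010098 , -0.0258749]), 'opening': 0.9966334059922655}
{'vertical_fov': 71.81998042878936, 'cx': 322.1237082570179, 'cy': 233.51809860020492, 'hand_eye': array([[-5.43828429e-04,  9.53112382e-01,  3.02616080e-01,
        -7.67965517e+01],
       [ 8.78224451e-04, -3.02615553e-01,  9.53112300e-01,
        -1.42064582e+02],
       [ 9.99999466e-01,  7.84094405e-04, -6.72475657e-04,
         6.51929278e-01],
       [ 0.00000000e+00,  0.00000000e+00,  0.00000000e+00,
         1.00000000e+00]])}
```

View pics/top0.png

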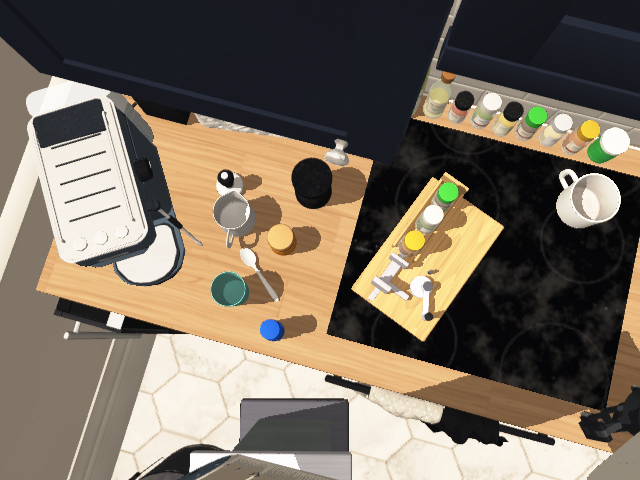

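View pics/side0.png

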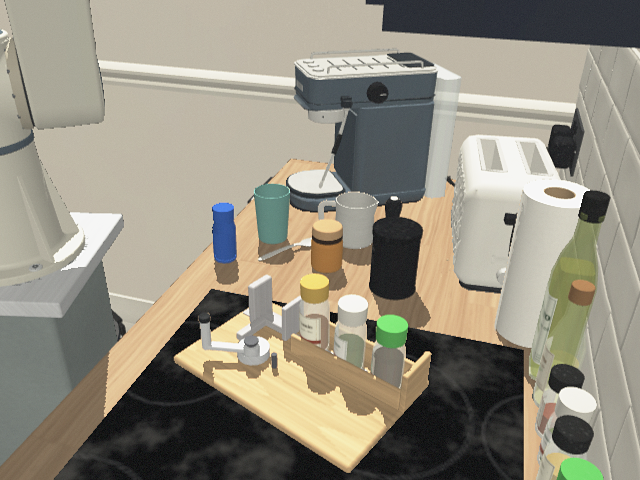

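The top view shows the rack at about (430,260), with the cam hub at ~(421,287), the black lever cap at ~(428,316) and the pad at ~(380,290). Jars with yellow, white and green caps run from (413,241) to (447,193). Look-alikes are the blue jar (271,329), the black canister (312,183) and the jars on the back shelf. Next, a close crop.

```bash
cat > h.py <<'E'
import numpy as np,cv2
from rig import r
from scipy.spatial.transform import Rotation as Ro
def cal(n):
    c=r.get_calibration(n);f=240/np.tan(np.radians(c["vertical_fov"])/2)
    if n=="wrist":
        s=r.sense();T=np.eye(4);T[:3,:3]=Ro.from_euler('xyz',s["tcp_rot"]).as_matrix();T[:3,3]=s["eef_pos"]
        M=np.linalg.inv(T@c["hand_eye"]);return f,c["cx"],c["cy"],M[:3,:3],M[:3,3]
    return f,c["cx"],c["cy"],np.array(c["R"]),np.array(c["t"])
def ray(n,u,v,C=None):
    f,cx,cy,R,t=C or cal(n);d=R.T@np.array([(u-cx)/f,(v-cy)/f,1]);return -R.T@t,d
def onz(n,u,v,z,C=None):
    o,d=ray(n,u,v,C);return (o+d*(z-o[2])/d[2])
def proj(n,X,C=None):
    f,cx,cy,R,t=C or cal(n);p=R@np.array(X)+t;return f*p[0]/p[2]+cx,f*p[1]/p[2]+cy
def tri(n1,p1,n2,p2):
    o1,d1=ray(n1,*p1);o2,d2=ray(n2,*p2)
    s=np.linalg.lstsq(np.c_[d1,-d2],o2-o1,rcond=None)[0];a=o1+d1*s[0];b=o2+d2*s[1];return (a+b)/2,np.linalg.norm(a-b)
E
python3 - <<'E'
from h import *
t=cv2.imread("pics/top0.png")[160:350,340:520];s=cv2.imread("pics/side0.png")[250:480,160:450]
a=cv2.resize(t,None,fx=3.1,fy=3.1,interpolation=cv2.INTER_CUBIC)[:589];cv2.imwrite("pics/topc.png",a)
for p in[(352,290),(424,341),(503,227)]:print(onz("top",*p,24.5).round())
E
```

```text
[ 471. -161.   24.]
[ 371. -304.   24.]
[ 602. -470.   24.]
```

View pics/topc.png

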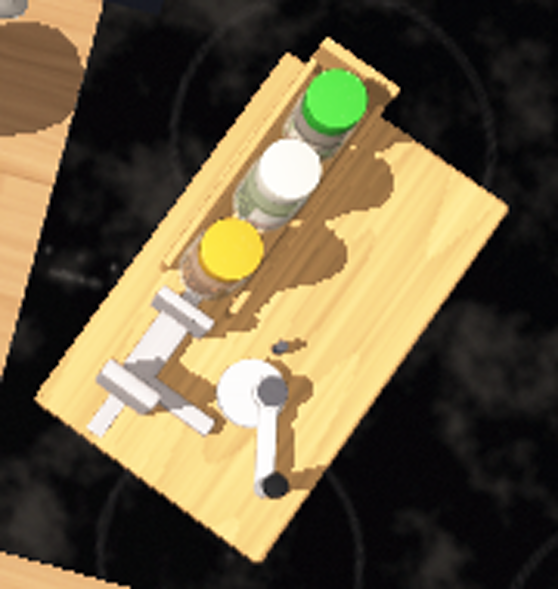

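The crop shows the lever cap at (272,485), the hub at (270,390) and the pad's top rear edge running (98,373)–(147,412). The board corners are (35,400), (260,562) and (508,210).

Run:
```python
from h import *
g=lambda u,v,z:onz("top",340+u/3.1,160+v/3.1,z)[:2]
bl,br,fr=[g(*p,24.5) for p in[(35,400),(260,562),(508,210)]]
a=fr-br;b=bl-br
print("len",np.linalg.norm(a),np.linalg.norm(b))
y1=np.arctan2(a[1],a[0]);y2=np.arctan2(b[1],b[0])-np.pi/2;print("yaws",np.degrees([y1,y2]))
th=(y1*290+y2*180)/470;R=np.array([[np.cos(th),-np.sin(th)],[np.sin(th),np.cos(th)]])
loc=np.array([[-145,90],[-145,-90],[145,-90]]);o=np.mean([p-R@l for p,l in zip([bl,br,fr],loc)],0)
print("th",np.degrees(th),"origin",o)
cam=o+R@[-55,-30];print("cam",cam,"from hub px", [ (z,g(270,390,z)) for z in(50,60,70)])
cap=g(272,485,93.5);print("cap",cap)
capt=tri("top",(340+272/3.1,160+485/3.1),"side",(204.5,317));print("cap tri",capt)
d=cap-cam;print("r",np.linalg.norm(d),"phi",np.degrees(np.arctan2(d[1],d[0])-th-np.pi)%360)
pad=(g(98,373,92.5)+g(147,412,92.5))/2;print("pad",pad,"rack",R.T@(pad-o), R.T@(g(98,373,92.5)-g(147,412,92.5)))
```

```text
len 284.6708252027696 176.88235847752904
yaws [-36.05219275 -35.45428255]
th -35.82320586219105 origin [ 538.2059111  -315.72283151]
cam [ 476.05185155 -307.85689976] from hub px [(50, array([ 478.6291994, -308.2499199])), (60, array([ 477.78720157, -306.59593309])), (70, array([ 476.94520374, -304.94194629]))]
cap [ 417.25809072 -301.15134639]
cap tri (array([ 417.10151566, -302.18351365,   87.78723296]), np.float64(0.7105922530331334))
r 59.174916631565054 phi 29.31661557484318
pad [ 472.86705025 -210.87853137] rack [-114.3424156    46.76864337] [ 1.73493155 38.0676157 ]
```

The top and side views agree: cam at (477,-307.5), lever angle ≈ 0.51 rad, pad rear at (473,-211), rack yaw -35.8°. Next I approach the trailing side of the lever post from above with the fingers shut, then rotate so tool +z is the push direction.

Emit:
apply_moves --plan "-3.3 0 -2.5 0 0 0 1;-3.3 0 -2.5 0 0 0 1;-3.3 0 -2.5 0 0 0 1;-3.3 0 -2.5 0 0 0 1;-3.3 0 -2.5 0 0 0 1;-3.3 0 -2.5 0 0 0 1;-3.3 0 -2.5 0 0 0 1;-3 0 -2.4 0 0 0 1;0 0 0 0 8.2 0 1;0 0 0 0 8.2 0 1;0 0 0 0 8.2 0 1;0 0 0 0 8.2 0 1;0 0 0 0 0 0 1;0 0 0 0 0 0 1"

```text
clock: 1.5
eef_pos: [424.4, -254.0, 226.6]
tcp_rot: [-1.575, -0.006, 3.007]
contact_force: [-1.0, -0.9, 0.8]
opening: 0.0
```

```bash
cat >> h.py <<'E'
def go(X,yaw=None):
    s=r.sense();M=Ro.from_euler('xyz',s["tcp_rot"]).as_matrix()
    print("at",s["eef_pos"].round(1),"rpy",np.degrees(s["tcp_rot"]).round(1),"F",s["contact_force"].round(1),"clk",s["clock"],"op",s["opening"],"q",s["qpos"].round(2))
    print("shift cm",(M.T@(np.array(X)-s["eef_pos"])/10).round(2))
    if yaw is not None: print("rotvec",np.degrees(Ro.from_matrix(M.T@Ro.from_euler('xyz',[-np.pi/2,0,np.radians(yaw)]).as_matrix()).as_rotvec()).round(1))
E
python3 -c "
from h import *
go([421,-267.7,70],-186.5)"
```

```text
at [ 424.4 -254.   226.6] rpy [-90.3  -0.3 172.3] F [-1.  -0.9  0.8] clk 1.5 op 0.0001287430380906218 q [-0.54  0.16  1.91  0.    1.08  1.16]
shift cm [ 0.06 15.65  1.47]
rotvec [ 0.3 -1.2  0.3]
```

Emit:
apply_moves --plan "0 4 0.4 0.3 -1.2 0.3 1;0 4 0.4 0 0 0 1;0 4 0.3 0 0 0 1;0 3.4 0.2 0 0 0 1;0 0 0 0 0 0 1;0 0 0 0 0 0 1"

```text
clock: 2.1
eef_pos: [424.7, -269.1, 70.2]
tcp_rot: [-1.568, 0.004, 3.05]
contact_force: [0.7, -0.2, -0.3]
opening: 0.001
```

Run:
```python
from h import *
go([421,-267.7,70],-186.5)
f=r.grab_frame("side")[230:400,150:400];t=r.grab_frame("top")[230:350,340:520]
cv2.imwrite("pics/c1.png",np.hstack([cv2.resize(f,(530,360),interpolation=cv2.INTER_CUBIC)[:, :400],cv2.resize(t,(540,360),interpolation=cv2.INTER_CUBIC)[:,:400]]))
```

```text
at [ 424.7 -269.1   70.2] rpy [-89.8   0.3 174.8] F [ 0.7 -0.2 -0.3] clk 2.1 op 0.0006615585030973338 q [-0.57  0.39  2.02 -0.    0.73  1.1 ]
shift cm [ 0.38  0.01 -0.1 ]
rotvec [-0.2  1.3 -0.3]
```

View pics/c1.png

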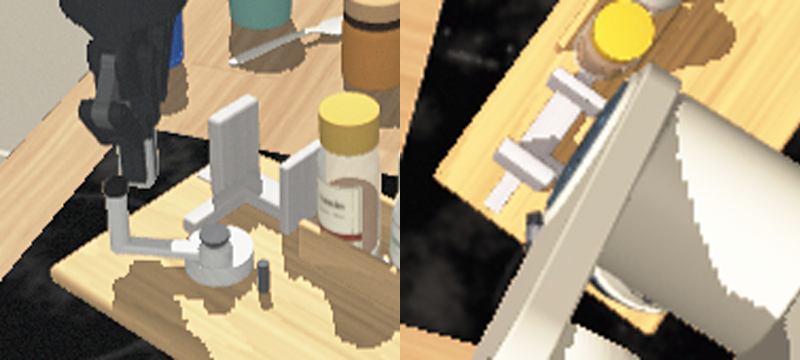

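The left crop (side view) shows the fingertip at (140,170), just behind the lever post cap at (115,188) and clear of the pad. I start pushing.

Emit:
apply_moves --plan "0.3 0 0.7 0 1 0 1;0.1 0 0.5 0 0 0 1;0.2 0 0.75 0 -7 0 1;0.2 0 0.75 0 -7 0 1;0.2 0 0.75 0 -7 0 1;0 0 0 0 0 0 1"

```text
clock: 2.8
eef_pos: [416.1, -307.2, 78.2]
tcp_rot: [-1.558, 0.011, -2.872]
contact_force: [0.7, 0.6, -0.5]
opening: -0.001
```

```bash
cat >> h.py <<'E'
def arc(phi,tang=21,z=70):
    C=np.array([477,-307.5]);a=np.radians(-35.8+180+phi);u=np.array([np.cos(a),np.sin(a)]);v=np.array([-u[1],u[0]])
    s=r.sense();d=s["eef_pos"][:2]-C
    print("radial",(d@u).round(1),"tang",(d@v).round(1))
    p=C+60*u-tang*v;go([*p,z],-35.8+180+phi)
E
python3 - <<'E'
from h import *
y=np.degrees(r.sense()["tcp_rot"][2]);phi=(y+35.8-180)%360;print("phi tool",phi);arc(phi)
E
```

```text
phi tool 51.2497095283947
radial 58.6 tang -16.5
at [ 416.1 -307.2   78.2] rpy [ -89.3    0.6 -164.6] F [ 0.7  0.6 -0.5] clk 2.8 op -0.0009773947456039797 q [-0.64  0.39  2.    0.    0.74  0.66]
shift cm [ 0.15  0.81 -0.46]
rotvec [-0.7 -0.  -0.6]
```

Emit:
apply_moves --plan "0.25 0.6 0.7 -0.7 -7 -0.6 1;0.2 0.4 0.75 0 -7 0 1;0.2 0.2 0.75 0 -7 0 1;0.2 0.2 0.75 0 -7 0 1;0 0 0 0 0 0 1"

```text
clock: 3.3
eef_pos: [422.0, -338.6, 67.7]
tcp_rot: [-1.567, 0.0, -2.386]
contact_force: [0.5, 0.1, -1.0]
opening: -0.0
```

Run:
```python
from h import *
y=np.degrees(r.sense()["tcp_rot"][2]);phi=(y+35.8-180)%360;print("phi tool",phi);arc(phi)
f=r.grab_frame("side")[230:430,110:400];t=r.grab_frame("wrist")
cv2.imwrite("pics/c2.png",np.hstack([cv2.resize(f,(522,360),interpolation=cv2.INTER_CUBIC)[:, :420],cv2.resize(t,(480,360))[:,50:430]]))
```

```text
phi tool 79.1064291372524
radial 61.4 tang -15.1
at [ 422.  -338.6   67.7] rpy [ -89.8    0.  -136.7] F [ 0.5  0.1 -1. ] clk 3.3 op -0.00011465666056542228 q [-0.68  0.44  1.94 -0.    0.76  0.14]
shift cm [-0.14 -0.24 -0.59]
rotvec [-0.2 -0.  -0. ]
```

View pics/c2.png

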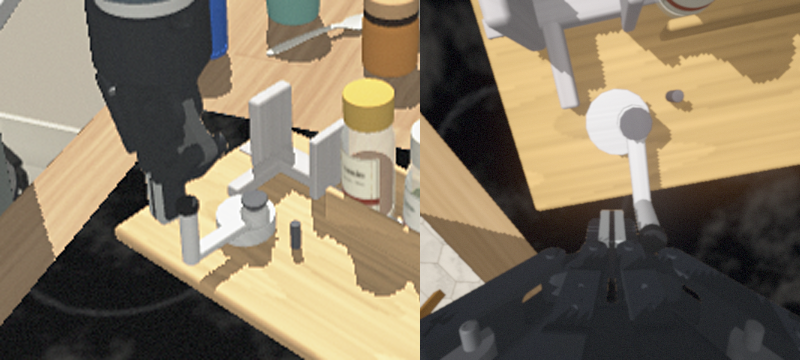

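Both views show the fingertip bearing on the lever post, with the lever turned to about 85–90°. I continue.

Emit:
apply_moves --plan "0.1 0 0.75 0 -7 0 1;0.2 0 0.75 0 -7 0 1;0.2 0.1 0.75 0 -7 0 1;0.2 0.1 0.75 0 -7 0 1;0.2 0.1 0.75 0 -7 0 1;0 0 0 0 0 0 1"

```text
clock: 4.0
eef_pos: [446.2, -363.2, 66.1]
tcp_rot: [-1.571, -0.0, -1.784]
contact_force: [0.3, -0.8, -0.2]
opening: -0.003
```

Run:
```python
from h import *
y=np.degrees(r.sense()["tcp_rot"][2]);phi=(y+35.8-180)%360;print("phi tool",phi);arc(phi)
```

```text
phi tool 113.57564891601317
radial 60.9 tang -18.3
at [ 446.2 -363.2   66.1] rpy [ -90.    -0.  -102.2] F [ 0.3 -0.8 -0.2] clk 4.0 op -0.0025153825182133126 q [-0.69  0.48  1.86 -0.    0.79 -0.47]
shift cm [-0.09 -0.39 -0.27]
rotvec [ 0. -0.  0.]
```

Emit:
apply_moves --plan "0.1 -0.1 0.85 0 -7 0 1;0.2 -0.1 0.8 0 -7 0 1;0.2 0 0.8 0 -7 0 1;0.2 0 0.8 0 -7 0 1;0.2 0 0.8 0 -7 0 1;0.2 0 0.8 0 -7 0 1;0 0 0 0 0 0 1"

```text
clock: 4.7
eef_pos: [491.3, -367.0, 68.3]
tcp_rot: [-1.575, 0.004, -1.071]
contact_force: [-0.3, 0.1, 0.0]
opening: -0.001
```

Run:
```python
from h import *
y=np.degrees(r.sense()["tcp_rot"][2]);phi=(y+35.8-180)%360;print("phi tool",phi);arc(phi)
f=r.grab_frame("side")[230:430,110:400];t=r.grab_frame("wrist")
cv2.imwrite("pics/c3.png",np.hstack([cv2.resize(f,(522,360),interpolation=cv2.INTER_CUBIC)[:, :420],cv2.resize(t,(480,360))[:,50:430]]))
```

```text
phi tool 154.40837613595824
radial 59.1 tang -16.0
at [ 491.3 -367.    68.3] rpy [-90.3   0.2 -61.4] F [-0.3  0.1  0. ] clk 4.7 op -0.000648054074505438 q [-0.64  0.53  1.77 -0.    0.84 -1.14]
shift cm [ 0.09 -0.17 -0.51]
rotvec [ 0.3  0.  -0.2]
```

View pics/c3.png

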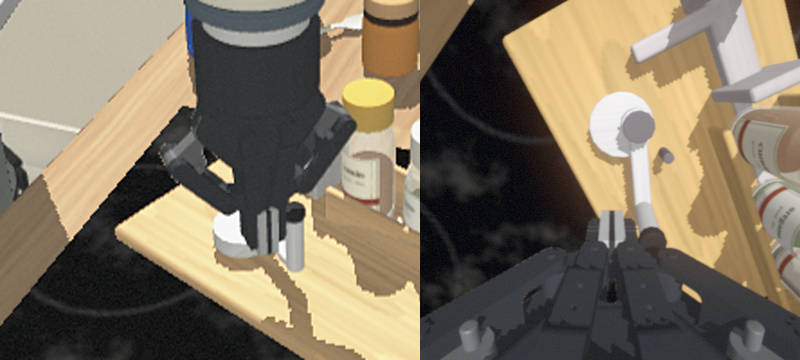

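The lever is now close to the pin: in the wrist crop the pin is at (666,155) and the lever edge at ~(645,160). I finish in small steps and watch the force.

Emit:
apply_moves --plan "0.2 0 0.8 0 -7 0 1;0.1 0 0.5 0 -4 0 1;0.1 0 0.4 0 -3 0 1"

```text
clock: 5.1
eef_pos: [504.9, -361.1, 68.4]
tcp_rot: [-1.576, 0.006, -0.841]
contact_force: [-1.0, -1.5, -1.1]
opening: 0.003
```

Emit:
apply_moves --plan "0 0 0.3 0 0 0 1;0 0 0.3 0 0 0 1"

```text
clock: 5.3
eef_pos: [508.7, -357.2, 68.5]
tcp_rot: [-1.576, 0.006, -0.85]
contact_force: [-0.4, -1.1, -0.9]
opening: -0.001
```

Run:
```python
from h import *
y=np.degrees(r.sense()["tcp_rot"][2]);phi=(y+35.8-180)%360;print("phi tool",phi);arc(phi)
```

```text
phi tool 167.0772612156105
radial 58.3 tang -8.9
at [ 508.7 -357.2   68.5] rpy [-90.3   0.3 -48.7] F [-0.4 -1.1 -0.9] clk 5.3 op -0.0014059386200011674 q [-0.61  0.54  1.75 -0.01  0.86 -1.33]
shift cm [ 0.17 -0.14 -1.21]
rotvec [ 0.3  0.  -0.3]
```

Emit:
apply_moves --plan "0.1 0 0.3 0 -4 0 1;0.1 0 0.3 0 -4 0 1"

```text
clock: 5.5
eef_pos: [511.3, -357.0, 68.4]
tcp_rot: [-1.582, 0.007, -0.713]
contact_force: [-13.6, -18.2, 0.9]
opening: -0.0
```

Emit:
apply_moves --plan "0 0 0.3 0 0 0 1;0 0 0.2 0 0 0 1"

```text
clock: 5.7
eef_pos: [510.8, -357.6, 68.6]
tcp_rot: [-1.59, 0.007, -0.717]
contact_force: [-5.8, -9.1, -0.2]
opening: 0.002
```

Run:
```python
from h import *
y=np.degrees(r.sense()["tcp_rot"][2]);phi=(y+35.8-180)%360;print("phi tool",phi);arc(phi)
t=r.grab_frame("wrist");cv2.imwrite("pics/c4.png",t[60:380,200:600])
```

```text
phi tool 174.71543905546775
radial 58.4 tang -15.6
at [ 510.8 -357.6   68.6] rpy [-91.1   0.4 -41.1] F [-5.8 -9.1 -0.2] clk 5.7 op 0.002214271287878901 q [-0.6   0.54  1.75 -0.02  0.86 -1.44]
shift cm [ 0.16 -0.13 -0.54]
rotvec [ 1.1  0.  -0.4]
```

View pics/c4.png

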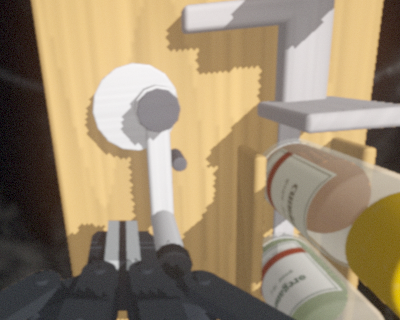

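The lever bears on the pin (crop (178,160)) and the force climbed to ~20 N, so it is at its stop. I back off, rise, and go behind the pad.

Emit:
apply_moves --plan "0 0 -2.5 0 0 0 1;0 0 -2 1.1 -5 0 1;0 -4 0 0 0 0 1;0 -4 0 0 0 0 1;0 -4 0 0 0 0 1;0 0 0 0 0 0 1"

```text
clock: 6.35
eef_pos: [478.5, -392.3, 192.4]
tcp_rot: [-1.568, 0.012, -0.651]
contact_force: [1.0, -1.0, 0.6]
opening: 0.003
```

Run:
```python
from h import *
go([443,-191,175],-35.8)
t=r.grab_frame("wrist");cv2.imwrite("pics/c5.png",t)
```

```text
at [ 478.5 -392.3  192.4] rpy [-89.8   0.7 -37.3] F [ 1.  -1.   0.6] clk 6.35 op 0.003185381770750337 q [-0.69  0.39  1.67  0.    1.09 -1.61]
shift cm [-15.01   1.95  13.85]
rotvec [-0.2 -1.5 -0.7]
```

View pics/c5.png

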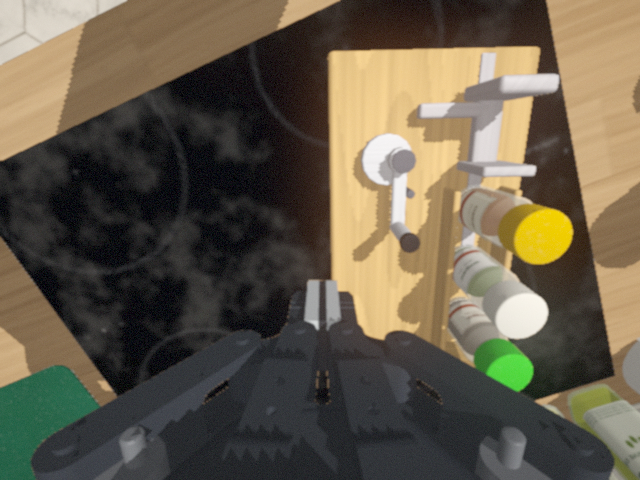

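From above, the lever lies along rack +x against the pin (410,193), the disc's low side faces the slide, and the jars are upright. Moving behind the pad.

Emit:
apply_moves --plan "-4 0 3.4 0 -1.5 0 1;-4 0 3.4 0 0 0 1;-3.6 0 3.4 0 0 0 1;-3.2 0 3.4 0 0 0 1;0 0 0 0 0 0 1;0 0 0 0 0 0 1"

```text
clock: 7.0
eef_pos: [433.8, -187.8, 186.3]
tcp_rot: [-1.568, 0.022, -0.641]
contact_force: [-0.1, 0.9, 0.6]
opening: 0.001
```

```bash
python3 -c "
from h import *
go([441,-190,69],-35.8)"
```

```text
at [ 433.8 -187.8  186.3] rpy [-89.9   1.2 -36.7] F [-0.1  0.9  0.6] clk 7.0 op 0.0005545734132989673 q [-0.42  0.18  1.98  0.01  1.   -1.35]
shift cm [ 0.96 11.71  0.23]
rotvec [-0.2 -0.9 -1.2]
```

Emit:
apply_moves --plan "0.2 4 0.1 0 -0.9 -1.2 1;0.2 4 0.1 0 0 0 1;0.2 3.7 0 0 0 0 1;0 0 0 0 0 0 1;0 0 0 0 0 0 1"

```text
clock: 7.5
eef_pos: [441.2, -192.7, 65.5]
tcp_rot: [-1.568, -0.002, -0.633]
contact_force: [1.0, -0.1, -0.3]
opening: -0.003
```

Run:
```python
from h import *
go([441,-190,69],-35.8)
f=r.grab_frame("side")[200:430,130:450];t=r.grab_frame("wrist")
cv2.imwrite("pics/c6.png",np.hstack([cv2.resize(f,(501,360),interpolation=cv2.INTER_CUBIC)[:, :420],cv2.resize(t,(480,360))[:,50:430]]))
```

```text
at [ 441.2 -192.7   65.5] rpy [-89.8  -0.1 -36.3] F [ 1.  -0.1 -0.3] clk 7.5 op -0.0027658944463294977 q [-0.42  0.37  2.07  0.    0.7  -1.36]
shift cm [-0.17 -0.35  0.21]
rotvec [-0.2 -0.5  0.1]
```

View pics/c6.png

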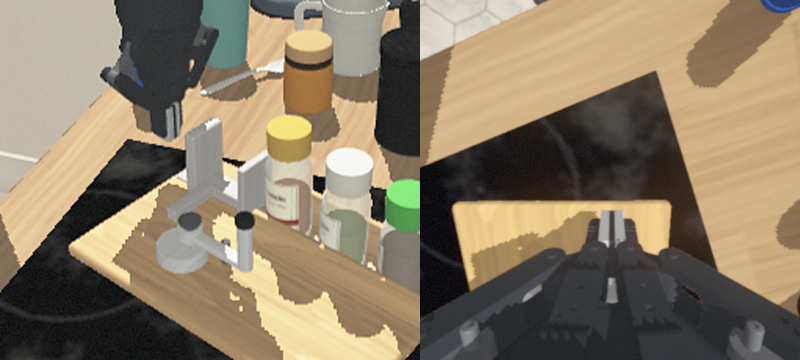

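The fingertip is behind the pad at the right height (left crop: fingertip (172,130), pad (205,150)). I push slowly.

Emit:
apply_moves --plan "0.8 -0.3 0.1 0 -0.5 0 1;0.8 0 0 0 0 0 1;0.4 0 0 0 0 0 1;0.4 0 0 0 0 0 1;0.4 0 0 0 0 0 1;0.4 0 0 0 0 0 1;0.4 0 0 0 0 0 1;0.4 0 0 0 0 0 1;0.4 0 0 0 0 0 1;0.4 0 0 0 0 0 1;0.4 0 0 0 0 0 1;0.4 0 0 0 0 0 1"

```text
clock: 8.8
eef_pos: [492.0, -227.7, 74.8]
tcp_rot: [-1.567, -0.007, -0.624]
contact_force: [-2.2, 1.6, 2.7]
opening: 0.001
```

```bash
cat >> h.py <<'E'
def along():
    s=r.sense();a=np.radians(-35.8);d=s["eef_pos"][:2]-[538.2,-315.7];print("rack x,y",d@[np.cos(a),np.sin(a)],d@[-np.sin(a),np.cos(a)]);go([441,-190,69],-35.8)
E
python3 -c "
from h import *
along()"
```

```text
rack x,y -88.90699201906669 44.346485448899344
at [ 492.  -227.7   74.8] rpy [-89.8  -0.4 -35.8] F [-2.2  1.6  2.7] clk 8.8 op 0.0012215040008816287 q [-0.44  0.43  1.94  0.    0.77 -1.39]
shift cm [-6.35  0.53  0.08]
rotvec [-0.2  0.   0.4]
```

Emit:
apply_moves --plan "0.4 0.2 0 0 0 0 1;0.4 0.1 0 0 0 0 1;0.4 0.1 0 0 0 0 1;0.4 0.1 0 0 0 0 1;0.3 0.1 0 0 0 0 1"

```text
clock: 9.3
eef_pos: [508.4, -239.7, 68.3]
tcp_rot: [-1.567, -0.006, -0.624]
contact_force: [-3.8, 2.3, 4.1]
opening: -0.001
```

Emit:
apply_moves --plan "0.3 0 0 0 0 0 1;0.3 0 0 0 0 0 1"

```text
clock: 9.5
eef_pos: [510.6, -241.5, 67.7]
tcp_rot: [-1.567, 0.002, -0.625]
contact_force: [-17.5, 13.2, 17.6]
opening: 0.001
```

```bash
python3 -c "
from h import *
along()"
```

```text
rack x,y -65.8114025724896 44.06011773768912
at [ 510.6 -241.5   67.7] rpy [-89.8   0.1 -35.8] F [-17.5  13.2  17.6] clk 9.5 op 0.0005184796961240863 q [-0.45  0.47  1.89  0.01  0.79 -1.4 ]
shift cm [-8.66 -0.12  0.11]
rotvec [-0.2  0.  -0.1]
```

Emit:
apply_moves --plan "0.3 0 0 0 0 0 1;0.2 0 0 0 0 0 1"

```text
clock: 9.7
eef_pos: [510.2, -241.4, 66.9]
tcp_rot: [-1.568, 0.013, -0.625]
contact_force: [-7.2, 5.3, 7.4]
opening: -0.001
```

```bash
python3 -c "
from h import *
along()"
```

```text
rack x,y -66.11526915145011 43.86792515592213
at [ 510.2 -241.4   66.9] rpy [-89.9   0.8 -35.8] F [-7.2  5.3  7.4] clk 9.7 op -0.001349557256577494 q [-0.45  0.47  1.88  0.01  0.8  -1.4 ]
shift cm [-8.63 -0.09  0.12]
rotvec [-0.1 -0.  -0.8]
```

No further travel despite continued pushing, so the slide is at its mechanical end. I retract and check.

Emit:
apply_moves --plan "-2 0 0 0 0 0 1;-3 0 0 0 0 0 1;-2 -2 0 0 0 0 1;-2 -4 0 0 0 0 1;-4 -4 0 0 0 0 1;-4 -4 0 0 0 0 1;-4 -2 2 0 0 0 1;0 0 0 0 0 0 1;0 0 0 0 0 0 1"

```text
clock: 10.6
eef_pos: [364.1, -109.1, 226.5]
tcp_rot: [-1.563, -0.009, -0.625]
contact_force: [0.1, 0.2, -0.3]
opening: 0.001
```

Run:
```python
from h import *
along()
f=r.grab_frame("side")[200:430,130:450];t=r.grab_frame("top")[150:350,330:520]
cv2.imwrite("pics/c7.png",np.hstack([cv2.resize(f,(501,360),interpolation=cv2.INTER_CUBIC)[:, :450],cv2.resize(t,(342,360),interpolation=cv2.INTER_CUBIC)]))
```

```text
rack x,y -262.0247770487746 65.74052619349808
at [ 364.1 -109.1  226.5] rpy [-89.5  -0.5 -35.8] F [ 0.1  0.2 -0.3] clk 10.6 op 0.001178313159986027 q [-0.3  -0.05  2.13  0.01  1.05 -1.25]
shift cm [10.83 15.83 -2.19]
rotvec [-0.5 -0.   0.5]
```

View pics/c7.png

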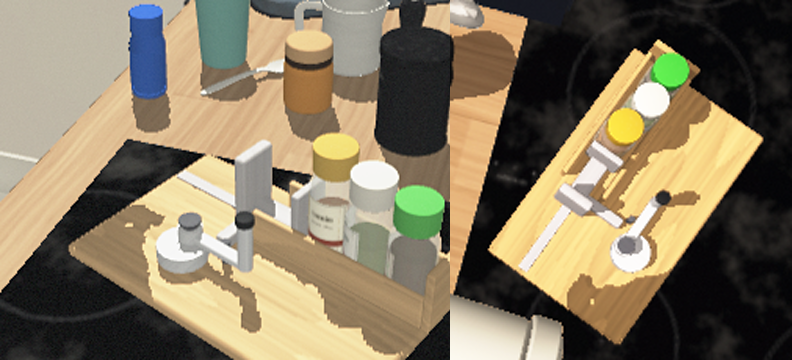

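Side and top views show the slide fully forward, three jars upright in a closed row, bystanders in place and the lever forward. One numeric check of lever angle and travel, then I hand in.

Run:
```python
from h import *
p=onz("top",330+213/1.8,150+198/1.8,93.5)[:2]-[477,-307.5]
print("r",np.linalg.norm(p),"phi",np.degrees(np.arctan2(p[1],p[0]))+35.8+180)
r.sign_off()
```

```text
r 59.095515331276786 phi 179.4515874737291
the job is handed in; nothing more can be done
```

The cam is unlocked and the slide is fully forward, closing up the row of jars. I handed the job in at about 10.7 s of robot time; no verdict was reported.

- **Cam:** I pushed the lever post round with the shut fingertips until the force rose to about 23 N against the stop pin. In the last picture the lever measured 179.5°, against 180° nominal.
- **Slide:** I then pushed the slide by its rear pad until it stopped, also at about 28 N. Two further small pushes gave no more travel. From the tool position, assuming an 11 mm fingertip half-depth, it ended about 59 mm ahead of where the pad started. The expected travel was 55 to 60 mm.
- **Last view:** With the robot withdrawn, all three jars stood upright in the closed row. The bystanders and the blue look-alike were still standing where they had been, judging by eye.

No check failed. The tool height drifted by up to about 10 mm during the pushes, and I corrected it on the way.

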